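# Park the castored bench caddy in its roller-catch dock

### The job

Take the small wheeled caddy by its push bar and roll it forward until both of its swivel castors trail straight behind their pivots while it is still clear of the dock, then steer it nose first into the dock's two wheel slots. Press it home gently, by feel, until the roller catch snaps over the strike on its nose and holds it against the rubber bumper, and let go. Keep its wheels on the bench and its load in it, never ram or jam it against the dock, and leave the other things on the bench alone.

Things in the scene. Friction and masses are not known exactly. Their poses are not given: they have to be found in the camera images.
- caddy: Plywood bench caddy, 184 x 134 mm, tray rim 85 mm high, about 1 kg with its load. Origin on the bench under the tray's middle; x = forward (nose), y = its left, z up. Two swivel castors pivot at x = +80 mm, y = +-42 mm. Castors that do not trail pull it sideways until they have swung round (80 to 150 mm of rolling); then it rolls with about 1 N.
- rear_axle (a point): Middle between the caddy's two fixed rear wheels, at caddy x = -65 mm, y = 0, 14 mm up; these wheels stand at y = +-42 mm and do not swivel. All four wheels are 28 mm in diameter and 10 mm wide. (Keep clear of the wall behind the bench: on the robot's right a slatted panel begins at world x = 0.64 m, posts at 0.68 m.)
- push_bar (a point): Middle of the push bar: level steel rod, 10 mm thick, 78 mm long, along the caddy's y, at caddy x = -125 mm, 115 mm above the bench; the tray begins 34 mm ahead of it, 30 mm lower. Grip from above, fingers closing along the caddy's x. Jar top: 124 mm up, 137 mm ahead of the bar. Pushed at the bar with over 15 N when blocked, the caddy tips nose down.
- strike_tip (a point): Front end of the strike: brass neck 3 mm thick with a round upright head 8 mm in diameter, 72 mm above the bench, tip at caddy x = +116 mm, y = 0.
- castor_left_axle (a point): Wheel axle of the left castor, 16 mm off its pivot (pivot at caddy x = +80, y = +42 mm), 14 mm above the bench. Trailing straight, it lies at caddy x = +64 mm; trailing counts as within 20 degrees, below x = +65 mm.
- castor_right_axle (a point): The same for the right castor (pivot at caddy x = +80, y = -42 mm).
- castor_left (a joint): Swivel angle of the left castor in rad: 0 (or a full turn) = trailing straight, positive anticlockwise from above. Starts 0.8 to 2.6.
- castor_right (a joint): The same for the right castor. Starts -2.6 to -0.8.
- dock: Parking board, 10 mm plywood fixed to the bench, 335 x 168 mm, with two wheel slots and an upright end stop (98 mm high). Origin on the bench in the middle of its mouth; x = the way the caddy goes in, y left. Slot middles at y = +-42 mm; slots 14 mm wide, 224 mm long, widening to 41 mm over the first 30 mm at the mouth. A jam or blow of over 35 N harms it.
- home (a point): Point on the dock (x = 118 mm, y = 0, bench height) where the caddy's origin comes to lie when home with the end stop at its middle setting. The end stop is clamped by wing nuts in slots up to 25 mm nearer or farther than that and its setting is not measured: feel for it.
- catch_line (a point): Point on the dock's middle line, 72 mm up, at dock x = 228 mm: the place of the double roller catch at the stop's middle setting. From 8 mm before home on the two sprung rollers resist with up to about 6 N (9 N off the middle), then snap over the strike's head and pull the caddy on to the rubber bumper with about 3 N. From there the bumper resists with 10 N for each mm; 2 mm is too much.
- bumper (a joint): How far the rubber bumper pads are pressed in, in m: 0 when free; 0.0003 to 0.0004 when the catch holds the caddy home with nobody pushing; over 0.002 is too hard.
- tape_measure: Tape measure, 73 x 76 x 36 mm, lying loose in the rear left bay of the caddy, whose floor is 45 mm up. Origin under its middle. (The screw jar and the hex keys sit snug in the other bays.)
- sanding_block: Cork sanding block, 66 x 113 x 28 mm, lying on the bench. Bystander. Origin under its middle.
- wax_tin: Flat round tin, 85 mm across and 32 mm high, lying on the bench. Bystander. Origin under its middle.
Things that resemble listed ones, but are neither listed nor needed, are in the scene too. What is shaped like the tape_measure but pink is not meant.

How it is judged:
By the outcome, as a careful person would: the job done as asked, in the order asked, and still so for the second after the job is handed in, with the robot touching nothing.
It also fails if it takes over 72 s, if anything falls off the work surface, if the arm or the gripper's body presses on something with over 40 N, if the wrist force passes 120 N, or if a joint passes its speed limit or range.

### The arm

A 6-joint arm with a two-finger parallel gripper is mounted at the origin on the work surface; the furniture and walls round the work are solid. World frame = base frame: x ahead of the robot, y to its left, z up, the work surface at z = 0. Lengths are in m, angles in rad, forces in N, time in s.
With the tool pointing down it reaches from about 0.375 to 0.9 m from the base axis. Payload 3.1 kg.
Tool frame: the origin (TCP) lies on the centre line of the jaws, within the pads' length; the fingertips stand 19 mm ahead of it and the grasp point (between the pads) is the TCP (ctrl.nose_length is the distance from the TCP to the fingertips, in m); z points along the fingers, y is the line along which they close (so a half turn about z gives the same grasp; the last joint's range is limited). The gripper opens to 87 mm and grips with 3 to 60 N. Pads are 19 mm wide; open, the fingers measure 117 mm over their backs; the gripper's body (75 mm by 190 mm) begins 51 mm behind the grasp point.
Start: joints at [-1.308, 0.527, 1.433, -0, 1.181, -0.178], TCP at [0.267, -0.565, 0.242] pointing down, gripper open.
Joint ranges: [-3.08, 3.08], [-0.75, 2.2], [0.22, 2.44], [-1.43, 4.57], [0, 2.65], [-2.85, 2.85]. Speed limits (rad/s): [2.79, 2.79, 3.14, 3.14, 3.14, 3.14].

### API

Orientations are given as a unit quaternion [x, y, z, w].
In Python, from cell import ctrl gives the robot as it stands. The module is installed in compiled form; this text tells all that it offers.
- The arm moves only by the tool carry_out, never from a script. Its argument "motion" is a list of rows, each a list of 3 entries, a list of its own where there are three numbers: the shift along the tool's x, y, z in m, then the turn, a rotation vector about the tool's x, y, z in degrees, then the opening, from -1 (shut) to 1 (fully open), so that 0 is half open. In form: [[[tx, ty, tz], [ax, ay, az], grip], ...]. A call has 1 to 5 rows; each row shifts and turns the commanded pose from where the row before left it, along the tool's axes as they then stand; what a row does not reach is not made up. A row lasts 1/10 s, in which the tool goes at most 50 mm and 8.59 degrees, less where a joint would pass 70% of its speed; a pose out of reach is approached as far as the arm can. A call is refused whole if a number of a shift passes 0.05 or a number of a turn 8.59, either way. A call with a gripper value outside its range is refused whole. The fingers move at their own pace and stop on an object; "squeeze" is the grip in N (left out, the last holds). Time passes only in rows, so rows that do not move let the fingers close. It gives the time, the measured TCP pose, the force, the opening and the grip force at its end, in the units of the state.
- ctrl.get_state(): the state, without advancing time (a new reading comes with each control period).
- ctrl.read_camera(name): name is "scene" or "top"; returns a dict with "color" (480x640x3 uint8, red, green, blue), "fx", "fy", "cx", "cy" (pixels), "k1" (the pictures are not rectified: a ray, as slopes to the right and down, at radius r is drawn at 1 + k1 r^2 times it, then the intrinsics apply), "T" (4x4, takes a point from camera to world coordinates). Camera axes: x right, y down, z forward; pixel columns grow to the right and rows downward; lengths in m; the calibration is good to about 2 mm. A picture is of the moment at which its call begins. There is no depth.
- ctrl.finish_job(): hands the job in; it is judged then, once.
The state is a dict: "clock": time; "joints": joint angles; "joint_vel": joint speeds; "joint_torque": joint torques, N m; "tcp_pos": TCP position; "orientation": TCP orientation; "contact_force": force on the tool from outside, world axes, zero at the start; "ft_torque": the same for the moment, N m; "width": finger opening in m; "grip_force": force on a finger pad.
Only numpy, scipy, OpenCV 4.12 (cv2) and the standard library are available. Lean on these libraries where they do the work, as an engineer would, in place of code of your own. Each camera call takes 0.05 s, during which the arm holds its last target. There are 200 camera calls.

## Working session

There is one attempt and no reset: what is moved stays moved. The work goes in short steps, Python scripts to look and compute and a tool call to move; the robot and the scene stay as the last step left them, time stands still between calls to the robot, and variables do not carry over. Pictures are saved under pics/ and viewed, at most 12 in all, crops included, and the job is handed in when it is done.

Besides the shell and the picture viewer there is one more tool, called after "Call:" as name(argument=value, ...) on one line, values as JSON. carry_out: Moves the arm, as the interface text tells. Its arguments: {"type":"object","properties":{"motion":{"type":"array"},"squeeze":{"type":"number"}},"required":["motion"]}

```bash
mkdir -p pics; cat > h.py <<'E'
import numpy as np, cv2
from cell import ctrl
def cam(n,save=None):
    c=ctrl.read_camera(n)
    c['color']=np.array(c['color'])
    if save: cv2.imwrite('pics/'+save+'.png',c['color'][:,:,::-1])
    return c
def K(c): return np.array([[c['fx'],0,c['cx']],[0,c['fy'],c['cy']],[0,0,1.]]),np.array([c['k1'],0,0,0.])
def ray(c,uv):
    k,d=K(c); p=cv2.undistortPoints(np.array(uv,float).reshape(-1,1,2),k,d)[:,0]
    T=np.array(c['T']); r=np.c_[p,np.ones(len(p))]@T[:3,:3].T
    return T[:3,3],r
def onz(c,uv,z):
    o,r=ray(c,uv); return o+r*((z-o[2])/r[:,2])[:,None]
def proj(c,P):
    T=np.linalg.inv(np.array(c['T'])); k,d=K(c)
    q,_=cv2.projectPoints(np.array(P,float).reshape(-1,1,3),cv2.Rodrigues(T[:3,:3])[0],T[:3,3],k,d); return q[:,0]
E
python3 - <<'E'
from h import *
for n in('scene','top'):
    c=cam(n,n+'0'); print(n,np.round(c['T'],3).tolist(),c['fx'],c['k1'])
s=ctrl.get_state(); print(s)
E
```

```text
scene [[0.733, -0.266, 0.626, -0.53], [-0.68, -0.318, 0.661, -1.058], [0.024, -0.91, -0.414, 0.74], [0.0, 0.0, 0.0, 1.0]] 578.4835812881489 -0.015414485105904447
top [[-0.493, -0.832, 0.255, 0.174], [-0.87, 0.474, -0.138, 0.104], [-0.006, -0.29, -0.957, 1.043], [0.0, 0.0, 0.0, 1.0]] 445.43224902723586 -0.08021314387607696
{'clock': 0.1, 'joints': array([-1.30847832e+00,  5.28399632e-01,  1.43377471e+00,  1.63790667e-05,
        1.18142825e+00, -1.78496250e-01]), 'joint_vel': array([ 1.25757734e-03, -2.35224109e-03, -2.90027770e-03, -8.40012453e-05,
       -3.84144000e-04, -6.52722702e-04]), 'joint_torque': array([ 5.40137753e-04, -4.40983343e+01, -1.77151448e+01,  6.35826308e-02,
        5.34126058e-02, -4.54078452e-05]), 'tcp_pos': array([ 0.26653893, -0.56461786,  0.24065306]), 'orientation': array([ 9.75808709e-01,  2.18623769e-01, -3.45399315e-05, -1.00440115e-03]), 'contact_force': array([ 0.47242596, -0.04387452,  0.01279905]), 'ft_torque': array([-0.07922545,  0.00951001, -0.01507819]), 'grip_force': 0.0, 'width': 0.08721014240188073}
```

View pics/top0.png

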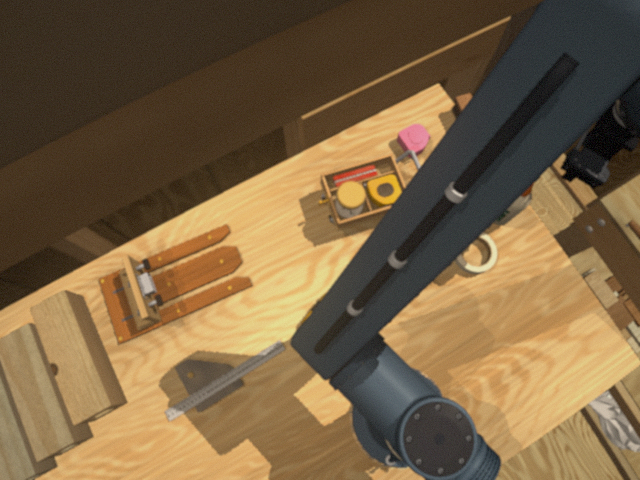

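View pics/scene0.png

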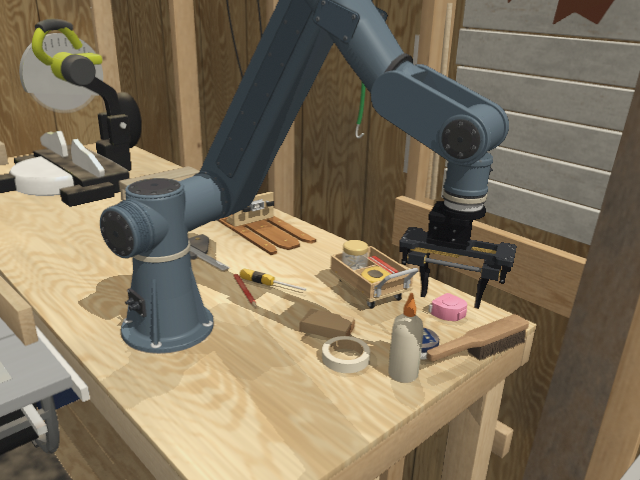

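The top view shows the caddy (rim corners near (320,178), (392,158), (405,205), (338,223)), its nose strike at about (322,201), and the yellow tape measure at (385,190). The pink look-alike is at (413,137). The dock is at left, with its mouth at about (240,265) and its end stop at about (140,290). I'll enlarge both for exact points.

```bash
python3 - <<'E'
import cv2
t=cv2.imread('pics/top0.png'); s=cv2.imread('pics/scene0.png')
a=cv2.resize(t[120:250,290:450],(800,650),interpolation=cv2.INTER_CUBIC)[:600]
b=cv2.resize(t[210:350,90:270],(771,600),interpolation=cv2.INTER_CUBIC)
d=cv2.resize(s[235:320,320:430],(776,600),interpolation=cv2.INTER_CUBIC)
for n,i in(('ca',a),('do',b),('cs',d)): cv2.imwrite(f'pics/{n}.png',i)
E
```

```text
(no output)
```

View pics/ca.png

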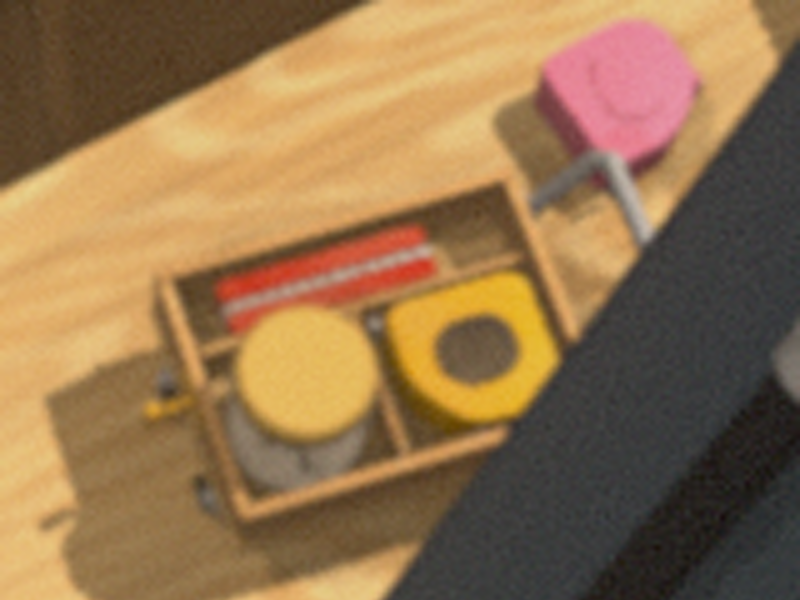

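View pics/do.png

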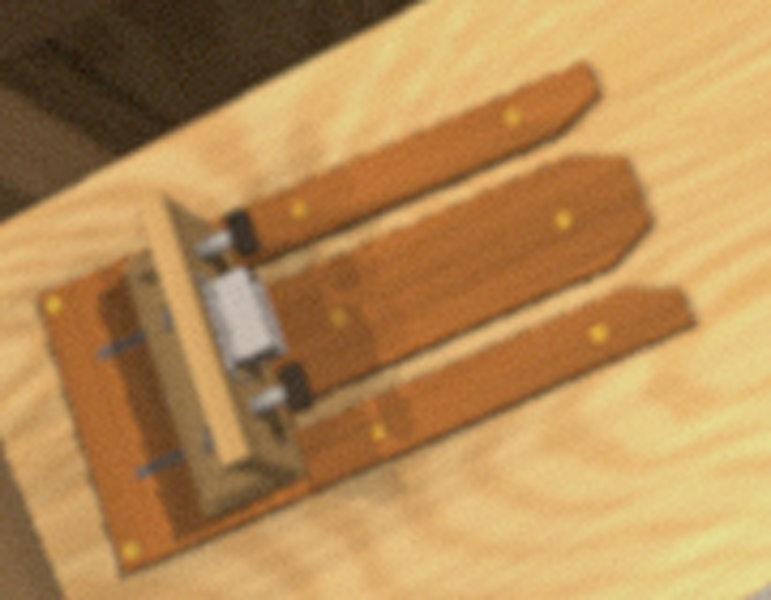

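View pics/cs.png

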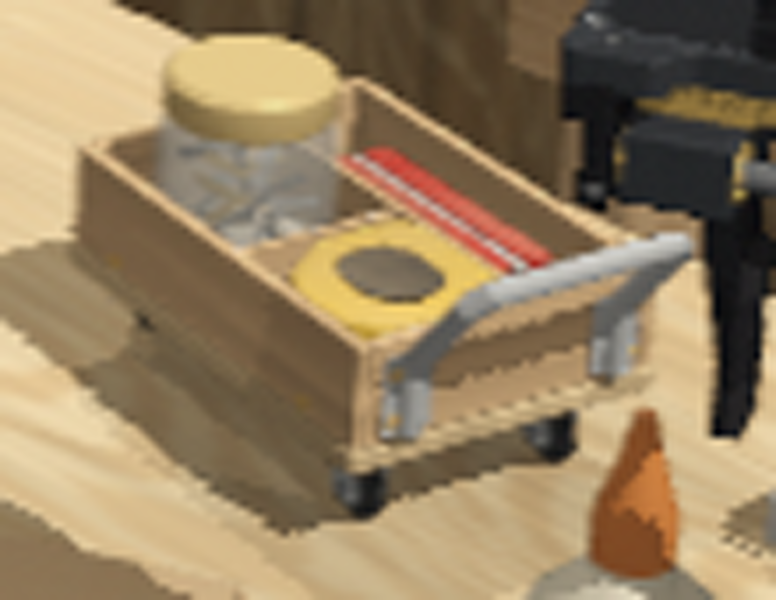

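The crops show everything I need. The caddy rim, push bar, strike and left castor (at crop (207,490)) are visible, and the yellow tape is the right one. The dock has three prongs, with its back corners at crop (38,295) and (122,575).

```bash
python3 - <<'E'
from h import *
t=cam('top'); s=cam('scene')
f=lambda L,sc,o:np.array(L,float)/sc+np.array(o)-0.4
ca=f([(165,280),(515,178),(242,520)],5,(290,120)); P=onz(t,ca,.085)
print('rim top FR RR FL',P[:,:2].round(4).tolist(),'len',np.linalg.norm(P[0]-P[1]),np.linalg.norm(P[0]-P[2]))
cs=f([(362,348),(82,150),(645,238)],7.055,(320,235)); Q=onz(s,cs,.085)
print('rim scene RL FL RR',Q[:,:2].round(4).tolist(),np.linalg.norm(Q[0]-Q[1]),np.linalg.norm(Q[0]-Q[2]))
print('strike',onz(t,f([(150,408)],5,(290,120)),.072)[:,:2], 'bar end R top',onz(t,f([(605,158)],5,(290,120)),.115)[:,:2],'bar scene ends',onz(s,f([(478,298),(685,243)],7.055,(320,235)),.115)[:,:2])
print('Lcastor',onz(t,f([(207,492)],5,(290,120)),.014)[:,:2])
D=onz(t,f([(38,293),(122,577),(590,62),(697,322),(641,190)],4.286,(90,210)),.010)
print('dock BR BL MR ML Mid',D[:,:2].round(4).tolist())
print([np.linalg.norm(D[a]-D[b]).round(4) for a,b in((0,1),(2,3),(0,2),(1,3))])
x=(D[2]+D[3]-D[0]-D[1])/2; 
a1=np.degrees(np.arctan2(-x[1],-x[0])); y=D[1]-D[0]+D[3]-D[2]; print('dock ang',a1,np.degrees(np.arctan2(y[1],y[0]))-90)
fw=(P[0]-P[1]);lf=P[2]-P[0]; print('caddy ang',np.degrees(np.arctan2(fw[1],fw[0])),np.degrees(np.arctan2(lf[1],lf[0]))-90)
fw=(Q[1]-Q[0]);lf=Q[0]-Q[2]; print('scene ang',np.degrees(np.arctan2(fw[1],fw[0])),np.degrees(np.arctan2(lf[1],lf[0]))-90)
E
```

```text
rim top FR RR FL [[0.5503, -0.12], [0.514, -0.2918], [0.4301, -0.0913]] len 0.1756206379090358 0.12366672484503075
rim scene RL FL RR [[0.3908, -0.2715], [0.4244, -0.1016], [0.5279, -0.2819]] 0.17317196242817584 0.13757680623761648
strike [[ 0.50230928 -0.08452699]] bar end R top [[ 0.49150217 -0.32161025]] bar scene ends [[ 0.40303445 -0.30919687]
 [ 0.48693263 -0.32859413]]
Lcastor [[ 0.46995519 -0.09822463]]
dock BR BL MR ML Mid [[0.6168, 0.4638], [0.4482, 0.4817], [0.5835, 0.1299], [0.4192, 0.1452], [0.5014, 0.1383]]
[np.float64(0.1696), np.float64(0.1651), np.float64(0.3356), np.float64(0.3378)]
dock ang 84.7009290714809 84.29199747728339
caddy ang 78.07046325837426 76.59359292274647
scene ang 78.78508652547639 85.68902134280984
```

Dock mouth: (0.501, 0.138), heading about 84.6°. Caddy centre: about (0.472, -0.192), heading about 77.5°, so the bar is near (0.447, -0.315). The sizes agree with those given. I'll move above the bar at a safe height first.

Call:
carry_out(motion=[[[0.034, -0.0186, 0], [0, 0, 0], 0.2], [[0.034, -0.0186, 0], [0, 0, 0], 0.2], [[0.034, -0.0186, 0], [0, 0, 0], 0.2], [[0.034, -0.0186, 0], [0, 0, 0], 0.2], [[0.034, -0.0186, 0], [0, 0, 0], 0.2]])

```text
clock: 0.7
tcp_pos: [0.3814, -0.4072, 0.2414]
orientation: [0.976, 0.218, 0.0, -0.0]
contact_force: [0.1, -0.4, 0.0]
width: 0.0563
grip_force: 0.0
```

Call:
carry_out(motion=[[[0.034, -0.0186, 0], [0, 0, 0], 0.2], [[0.034, -0.0186, 0], [0, 0, 0], 0.2], [[0.0317, -0.0184, 0], [0, 0, 0], 0.2], [[0, 0, 0], [0, 0, 7.56], 0.2], [[0, 0, 0], [0, 0, 7.56], 0.2]])

```text
clock: 1.2
tcp_pos: [0.4479, -0.3142, 0.2415]
orientation: [0.996, 0.087, -0.0, -0.0]
contact_force: [0.7, 0.4, -0.2]
width: 0.0524
grip_force: 0.0
```

Call:
carry_out(motion=[[[0, 0, 0], [0, 0, 7.56], 0.2], [[0, 0, 0], [0, 0, 7.56], 0.2], [[0, 0, 0], [0, 0, 7.56], 0.2], [[0, 0, 0.02], [0, 0, 0], 0.2], [[0, 0, 0.02], [0, 0, 0], 0.2]])

```text
clock: 1.7
tcp_pos: [0.4476, -0.3161, 0.2017]
orientation: [0.994, -0.109, 0.001, 0.001]
contact_force: [-0.2, -0.2, -0.2]
width: 0.0526
grip_force: 0.0
```

```bash
python3 - <<'E'
from h import *
s=ctrl.get_state(); print(s['clock'],s['tcp_pos'],s['orientation'],s['width'],s['joints'])
t=cam('top','top1');s=cam('scene','sc1')
im=np.hstack([cv2.resize(t['color'][120:270,290:440],(400,400)),cv2.resize(s['color'][200:350,300:450],(400,400))])
cv2.imwrite('pics/m1.png',im[:,:,::-1])
E
```

```text
1.7 [ 0.44758726 -0.31612536  0.20166748] [ 9.94015009e-01 -1.09238574e-01  7.91029029e-04  6.85000618e-04] 0.05260999260650364 [-8.18906573e-01  4.75802730e-01  1.66994597e+00 -1.05836132e-05
  9.93751168e-01  9.70809652e-01]
```

View pics/m1.png

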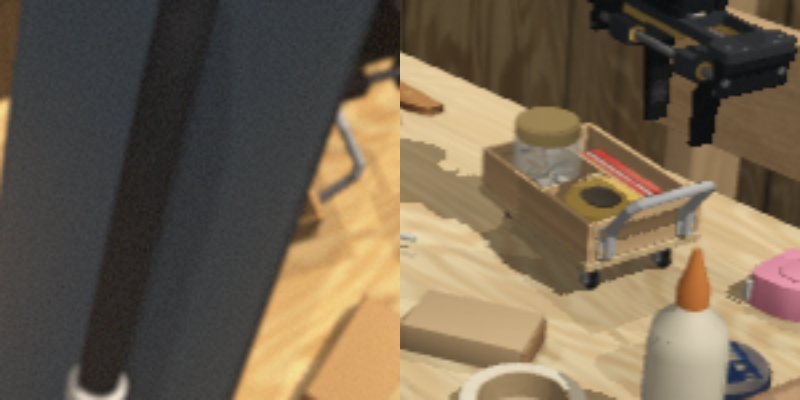

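The left half shows the bar's left end bend at about (362,165) in the crop. The right half shows the bar whole, with its ends near (628,205) and (712,187), and the gripper above it. I'll triangulate the bar.

```bash
python3 - <<'E'
from h import *
t=cam('top');s=cam('scene')
def tri(a,b):
    o1,r1=ray(t,[a]);o2,r2=ray(s,[b]);r1=r1[0];r2=r2[0]
    k=np.linalg.lstsq(np.c_[r1,-r2],o2-o1,rcond=None)[0]; p,q=o1+k[0]*r1,o2+k[1]*r2
    return (p+q)/2,np.linalg.norm(p-q)
print(onz(t,[(425.4,182),(411,151.4)],.115)); print(onz(s,[(385.5,276.9),(416.8,270)],.115))
print('L',tri((425.4,182),(385.5,276.9)),'R',tri((411,151.4),(416.8,270)))
print(proj(s,[[.4476,-.3161,.183]]), ctrl.get_state()['clock'])
E
```

```text
[[ 0.40973472 -0.30818502  0.115     ]
 [ 0.49061108 -0.32213945  0.115     ]]
[[ 0.39951427 -0.30660042  0.115     ]
 [ 0.48315788 -0.33189421  0.115     ]]
L (array([ 0.40653808, -0.30558491,  0.11404868]), np.float64(0.008262001474326524)) R (array([ 0.49272583, -0.32495011,  0.10902478]), np.float64(0.00017440165836688455))
[[404.51067058 245.93232604]] 1.9
```

Call:
carry_out(motion=[[[0.002, 0, 0.02], [0, 0, 0], 0.2], [[0, 0, 0.02], [0, 0, 0], 0.2], [[0, 0, 0.02], [0, 0, 0], 0.2], [[0, 0, 0.015], [0, 0, 0], 0.2], [[0, 0, 0.01], [0, 0, 0], 0.2]], squeeze=25)

```text
clock: 2.4
tcp_pos: [0.4495, -0.3166, 0.1166]
orientation: [0.994, -0.109, 0.0, 0.0]
contact_force: [0.6, 0.4, -0.4]
width: 0.052
grip_force: 0.0
```

Call:
carry_out(motion=[[[0, 0, 0], [0, 0, 0], 0], [[0, 0, 0], [0, 0, 0], -0.4], [[0, 0, 0], [0, 0, 0], -1], [[0, 0, 0], [0, 0, 0], -1], [[0, 0, 0], [0, 0, 0], -1]], squeeze=25)

```text
clock: 2.9
tcp_pos: [0.4494, -0.3165, 0.1172]
orientation: [0.994, -0.109, 0.0, 0.0]
contact_force: [0.7, -0.2, -0.0]
width: 0.02
grip_force: 0.0
```

Call:
carry_out(motion=[[[0, 0, 0], [0, 0, 0], -1], [[0, 0, 0], [0, 0, 0], -1]])

```text
clock: 3.1
tcp_pos: [0.4492, -0.3162, 0.1168]
orientation: [0.994, -0.109, 0.0, 0.0]
contact_force: [0.5, -0.5, 3.4]
width: 0.009
grip_force: 25.0
```

The bar is gripped at 9 mm width and 25 N. Now I'll roll forward on a gentle left arc towards the dock's heading.

Call:
carry_out(motion=[[[0.0002, -0.003, 0], [0, 0, -0.2], -1], [[0.0004, -0.005, 0], [0, 0, -0.35], -1], [[0.0004, -0.005, 0], [0, 0, -0.35], -1], [[0.0004, -0.005, 0], [0, 0, -0.35], -1], [[0.0004, -0.005, 0], [0, 0, -0.35], -1]], squeeze=30)

```text
clock: 3.6
tcp_pos: [0.4557, -0.2935, 0.1168]
orientation: [0.995, -0.095, -0.0, 0.0]
contact_force: [-1.6, -0.2, 4.7]
width: 0.0086
grip_force: 30.0
```

Call:
carry_out(motion=[[[0.0004, -0.005, 0], [0, 0, -0.35], -1], [[0.0004, -0.005, 0], [0, 0, -0.35], -1], [[0.0004, -0.005, 0], [0, 0, -0.35], -1], [[0.0004, -0.005, 0], [0, 0, -0.35], -1], [[0.0004, -0.005, 0], [0, 0, -0.35], -1]])

```text
clock: 4.1
tcp_pos: [0.462, -0.2693, 0.1167]
orientation: [0.997, -0.08, -0.0, -0.0]
contact_force: [-2.5, -0.9, 5.3]
width: 0.0087
grip_force: 30.0
```

Call:
carry_out(motion=[[[0.0004, -0.005, -0.0004], [0, 0, -0.35], -1], [[0.0004, -0.005, 0], [0, 0, -0.35], -1], [[0.0004, -0.005, 0], [0, 0, -0.35], -1], [[0.0004, -0.005, 0], [0, 0, -0.35], -1], [[0.0004, -0.005, 0], [0, 0, -0.35], -1]])

```text
clock: 4.6
tcp_pos: [0.4676, -0.2448, 0.1168]
orientation: [0.998, -0.065, -0.0, -0.0]
contact_force: [-1.6, 0.3, 2.0]
width: 0.009
grip_force: 30.0
```

Call:
carry_out(motion=[[[0.0004, -0.005, -0.0002], [0, 0, -0.35], -1], [[0.0004, -0.005, 0], [0, 0, -0.35], -1], [[0.0004, -0.005, 0], [0, 0, -0.35], -1], [[0.0004, -0.005, 0], [0, 0, -0.35], -1], [[0.0004, -0.005, 0], [0, 0, -0.35], -1]])

```text
clock: 5.1
tcp_pos: [0.4726, -0.2202, 0.1169]
orientation: [0.999, -0.049, -0.0, -0.0]
contact_force: [-1.3, -0.7, -0.9]
width: 0.0088
grip_force: 30.0
```

```bash
python3 - <<'E'
from h import *
s=ctrl.get_state(); print(s['clock'],s['tcp_pos'],s['orientation'],s['contact_force'],s['ft_torque'])
t=cam('top','top2');s=cam('scene','sc2')
im=np.hstack([cv2.resize(t['color'][140:320,200:380],(400,400)),cv2.resize(s['color'][180:320,270:410],(400,400))])
cv2.imwrite('pics/m2.png',im[:,:,::-1])
E
```

```text
5.1 [ 0.47264146 -0.2202441   0.11692434] [ 9.98776094e-01 -4.94596986e-02 -1.56832983e-04 -1.68674206e-04] [-1.27473911 -0.71505407 -0.92382567] [0.0102141  0.26265425 0.03912251]
```

View pics/m2.png

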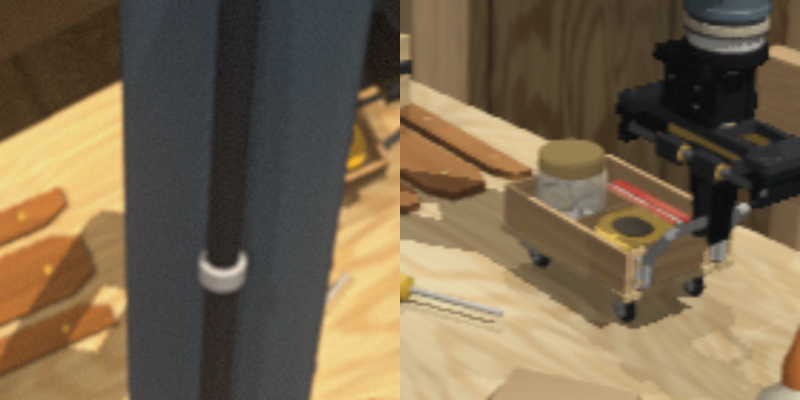

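The top view is blocked by the arm. The scene view shows the caddy with all wheels down, the load in place, the left castor at crop (538,252), the left rim corners at (505,183) and (630,262), and the dock's prongs ahead. I'll compare these with the predicted pose.

```bash
cat >> h.py <<'E'
def caddy(verbose=1):
    s=ctrl.get_state(); q=s['orientation']; th=np.pi/2+2*np.arctan2(q[1],q[0])
    h=np.array([np.cos(th),np.sin(th)]); l=np.array([-h[1],h[0]]); o=s['tcp_pos'][:2]+.125*h
    return th,o,h,l
def pt(x,y,z):
    th,o,h,l=caddy(); return np.r_[o+x*h+y*l,z]
E
python3 - <<'E'
from h import *
s=cam('scene'); th,o,h,l=caddy(); print('th',np.degrees(th),'o',o)
g=lambda a:(270+(a[0]-400)/2.857-.3,180+a[1]/2.857-.3)
def rel(a,z):
    p=onz(s,[g(a)],z)[0,:2]-o; return (p@h*1000).round(1),(p@l*1000).round(1)
print('FL rim',rel((505,182),.085),'RL rim',rel((630,263),.085),'castorL',rel((538,252),.014),'rearL wheel',rel((625,307),.014),'rearR',rel((692,287),.014),'jar top',rel((573,152),.124))
print('bar',rel((672,235),.115),rel((745,210),.115))
print('dock L tip', onz(s,[g((484,186)),g((530,173))],.01))
# edge-on colour check for wheel: dark pixels near castor
a=s['color'][255:280,305:335].sum(2); print((a<170).astype(int).tolist().__str__()[:0])
ys,xs=np.where(a<170); print('dark centroid',xs.mean()+305,ys.mean()+255,len(xs),xs.min()+305,xs.max()+305,ys.min()+255,ys.max()+255)
for n,x in(('trail',64),('side',80),('fwd',96)): print(n,proj(s,[pt(x/1e3,.042,.014)]).round(1))
print('rear pred',proj(s,[pt(-.065,.042,.014),pt(.08,.042,.03)]).round(1))
cv2.imwrite('pics/z.png',cv2.resize(s['color'][180:320,270:410],(400,400))[:,:,::-1])
E
```

```text
th 84.33486237407077 o [ 0.4849965  -0.09575443]
FL rim (np.float64(86.8), np.float64(67.2)) RL rim (np.float64(-108.5), np.float64(76.6)) castorL (np.float64(62.6), np.float64(44.1)) rearL wheel (np.float64(-69.2), np.float64(45.2)) rearR (np.float64(-75.4), np.float64(-30.8)) jar top (np.float64(37.0), np.float64(25.9))
bar (np.float64(-132.7), np.float64(52.2)) (np.float64(-132.1), np.float64(-33.8))
dock L tip [[0.51270379 0.12482826 0.01      ]
 [0.57228394 0.11820602 0.01      ]]

dark centroid 319.3529411764706 271.05882352941177 17 316 322 269 273
trail [[318.3 267.5]]
side [[314.8 265.4]]
fwd [[311.4 263.2]]
rear pred [[348.4 286.2]
 [315.  260.2]]
```

```bash
python3 - <<'E'
from h import *
s=cv2.imread('pics/sc2.png'); cv2.imwrite('pics/z2.png',cv2.resize(s[200:300,260:390],(780,600),interpolation=cv2.INTER_CUBIC))
c=cam('scene'); f=lambda L,sc,o:np.array(L,float)/sc+np.array(o)-0.4
t=cam('top')
D=onz(t,f([(585,62),(600,95),(630,158),(652,222),(688,290),(695,322)],4.286,(90,210)),.010)
print(D.round(4).tolist()); print('in z2:',((proj(c,D)-[260,200])*6+2.5).round(0).tolist())
print('cast L/R trail', ((proj(c,[pt(.064,.042,.014),pt(.064,-.042,.014),pt(-.065,.042,.014),pt(-.065,-.042,.014),pt(-.125,.039,.115),pt(-.125,-.039,.115),pt(.087,.062,.085),pt(-.087,.062,.085),pt(-.087,-.062,.085)])-[260,200])*6+2.5).round(0).tolist())
E
```

```text
[[0.585, 0.1324, 0.01], [0.5629, 0.1336, 0.01], [0.5211, 0.1354, 0.01], [0.4818, 0.1413, 0.01], [0.4376, 0.1414, 0.01], [0.4197, 0.1462, 0.01]]
in z2: [[333.0, 229.0], [300.0, 239.0], [236.0, 260.0], [169.0, 277.0], [99.0, 302.0], [65.0, 309.0]]
cast L/R trail [[353.0, 408.0], [495.0, 362.0], [533.0, 520.0], [678.0, 468.0], [644.0, 359.0], [783.0, 313.0], [291.0, 260.0], [538.0, 405.0], [756.0, 331.0]]
```

View pics/z2.png

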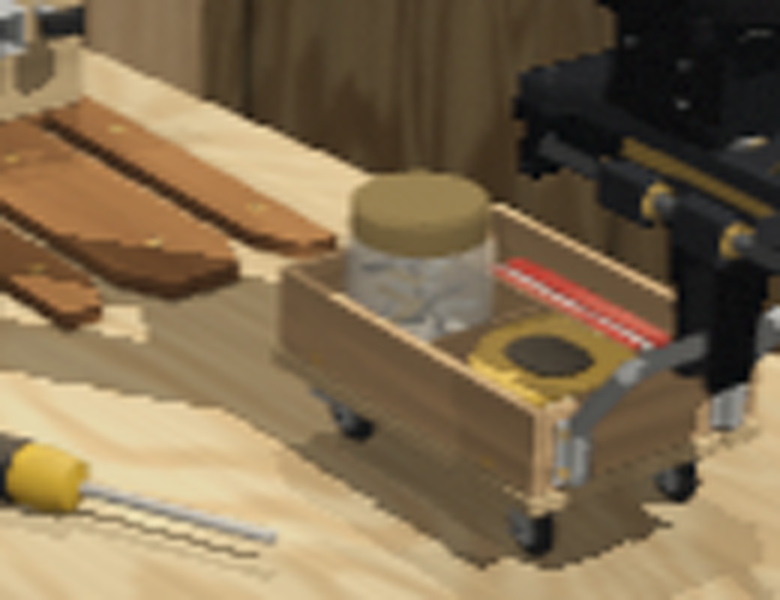

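The crop shows the dock prong tips at (335,237), (240,262), (180,287) and (102,300), the left castor at (352,417), and the rear wheels at (532,528) and (678,477). All match the predictions up to a common 1 px shift. The left castor already trails, and the caddy is about 4 mm right of the dock's line. I'll shift it left with a gentle S-curve.

Call:
carry_out(motion=[[[0.0005, -0.005, 0], [0, 0, -0.48], -1], [[0.0005, -0.005, 0], [0, 0, -0.48], -1], [[0.0005, -0.005, 0], [0, 0, -0.48], -1], [[0.0005, -0.005, 0], [0, 0, -0.48], -1], [[0.0005, -0.005, 0], [0, 0, -0.48], -1]])

```text
clock: 5.85
tcp_pos: [0.4775, -0.1956, 0.1172]
orientation: [1.0, -0.028, 0.0, 0.0]
contact_force: [0.3, -0.4, -2.3]
width: 0.0088
grip_force: 30.0
```

Call:
carry_out(motion=[[[0.0005, -0.005, 0], [0, 0, -0.48], -1], [[0.0005, -0.005, 0], [0, 0, -0.48], -1], [[0.0005, -0.005, 0], [0, 0, -0.48], -1], [[0.0005, -0.005, 0], [0, 0, -0.48], -1], [[0.0005, -0.005, 0], [0, 0, -0.48], -1]])

```text
clock: 6.35
tcp_pos: [0.481, -0.1709, 0.1172]
orientation: [1.0, -0.008, 0.0, 0.0]
contact_force: [0.8, -1.0, -2.8]
width: 0.0086
grip_force: 30.1
```

Call:
carry_out(motion=[[[-0.0005, -0.005, 0], [0, 0, 0.45], -1], [[-0.0005, -0.005, 0], [0, 0, 0.45], -1], [[-0.0005, -0.005, 0], [0, 0, 0.45], -1], [[-0.0005, -0.005, 0], [0, 0, 0.45], -1], [[-0.0005, -0.005, 0], [0, 0, 0.45], -1]])

```text
clock: 6.85
tcp_pos: [0.4786, -0.1456, 0.1171]
orientation: [1.0, -0.027, -0.001, -0.0]
contact_force: [-0.9, -0.5, -2.5]
width: 0.0091
grip_force: 30.0
```

Call:
carry_out(motion=[[[-0.0005, -0.005, 0], [0, 0, 0.45], -1], [[-0.0005, -0.005, 0], [0, 0, 0.45], -1], [[-0.0005, -0.005, 0], [0, 0, 0.45], -1], [[-0.0005, -0.005, 0], [0, 0, 0.45], -1], [[-0.0005, -0.005, 0], [0, 0, 0.45], -1]])

```text
clock: 7.35
tcp_pos: [0.4782, -0.1206, 0.1171]
orientation: [0.999, -0.047, -0.0, -0.0]
contact_force: [0.1, 0.3, -3.5]
width: 0.0087
grip_force: 30.1
```

Call:
carry_out(motion=[[[0, -0.005, 0], [0, 0, 0], -1], [[0, -0.005, 0], [0, 0, 0], -1], [[0, -0.005, 0], [0, 0, 0], -1], [[0, -0.003, 0], [0, 0, 0], -1]])

```text
clock: 7.75
tcp_pos: [0.4801, -0.1026, 0.1172]
orientation: [0.999, -0.047, 0.0, -0.0]
contact_force: [0.1, 0.2, -2.3]
width: 0.0089
grip_force: 30.0
```

```bash
cat > look.py <<'E'
from h import *
import sys
n=sys.argv[1]; x0,y0=int(sys.argv[2]),int(sys.argv[3])
c=cam('scene',n); cv2.imwrite('pics/z'+n+'.png',cv2.resize(c['color'][y0:y0+100,x0:x0+130],(780,600),interpolation=cv2.INTER_CUBIC)[:,:,::-1])
th,o,h,l=caddy(); a=np.radians(84.6); X=np.array([np.cos(a),np.sin(a)]); d=o-[.5014,.138]
print('heading',np.degrees(th),'dock x,y mm',d@X*1e3,d@[-X[1],X[0]]*1e3)
g=lambda P:((proj(c,P)-[x0,y0])*6+2.5).round(0).tolist()
s=ctrl.get_state(); print(s['clock'],s['contact_force'],s['ft_torque'])
print('dock',g([[0.585,0.1324,0.01],[0.5211,0.1354,0.01],[0.4818,0.1413,0.01],[0.4376,0.1414,0.01],[0.4197,0.1462,0.01]]))
print('castL,R,rL,rR,FL,RL,FRrim',g([pt(.064,.042,.014),pt(.064,-.042,.014),pt(-.065,.042,.014),pt(-.065,-.042,.014),pt(.087,.062,.085),pt(-.087,.062,.085),pt(.087,-.062,.085)]))
E
python3 look.py sc3 230 180
```

```text
heading 84.61150174015036 dock x,y mm -116.20711016154623 -1.2887503947722667
7.8 [ 0.1719968   0.86536037 -3.96169056] [0.16802308 0.08911713 0.08012613]
dock [[513.0, 349.0], [416.0, 380.0], [349.0, 397.0], [279.0, 422.0], [245.0, 429.0]]
castL,R,rL,rR,FL,RL,FRrim [[376.0, 439.0], [515.0, 397.0], [539.0, 539.0], [681.0, 493.0], [315.0, 297.0], [538.0, 427.0], [522.0, 242.0]]
```

View pics/zsc3.png

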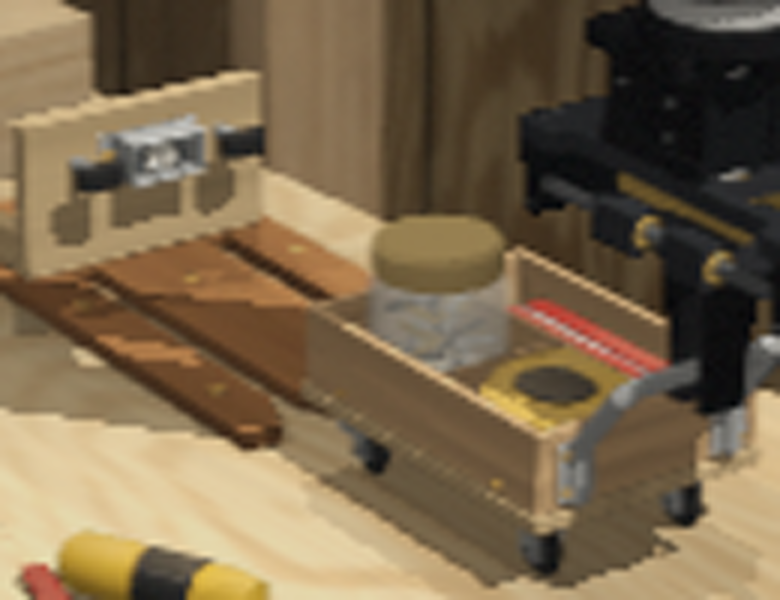

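The crop shows the left castor at (372,453), trailing to within about 15° and relaxing, with the rear wheels at (542,550) and (685,502) and the left prong tip at about (265,435). The caddy is on the dock line within about 1 mm with matching heading. The end stop, its two black bumpers and the catch are at (70–265,150). I'll go straight on and ease the lift on the bar.

Call:
carry_out(motion=[[[0, -0.005, 0.0004], [0, 0, 0], -1], [[0, -0.005, 0], [0, 0, 0], -1], [[0, -0.005, 0], [0, 0, 0], -1], [[0, -0.005, 0], [0, 0, 0], -1], [[0, -0.005, 0], [0, 0, 0], -1]])

```text
clock: 8.3
tcp_pos: [0.4821, -0.0777, 0.1169]
orientation: [0.999, -0.047, -0.0, -0.0]
contact_force: [-1.9, -0.6, 1.0]
width: 0.0089
grip_force: 30.0
```

Call:
carry_out(motion=[[[0, -0.004, 0], [0, 0, 0], -1], [[0, -0.004, 0], [0, 0, 0], -1], [[0, -0.004, 0], [0, 0, 0], -1], [[0, -0.004, 0], [0, 0, 0], -1], [[0, -0.004, 0], [0, 0, 0], -1]])

```text
clock: 8.8
tcp_pos: [0.4841, -0.058, 0.1168]
orientation: [0.999, -0.047, -0.0, -0.0]
contact_force: [-2.1, -0.4, 2.2]
width: 0.0086
grip_force: 30.0
```

Call:
carry_out(motion=[[[0, -0.004, 0], [0, 0, 0], -1], [[0, -0.004, 0], [0, 0, 0], -1], [[0, -0.003, 0], [0, 0, 0], -1], [[0, -0.003, 0], [0, 0, 0], -1], [[0, -0.003, 0], [0, 0, 0], -1]])

```text
clock: 9.3
tcp_pos: [0.4857, -0.0411, 0.1168]
orientation: [0.999, -0.047, -0.0, -0.0]
contact_force: [-2.4, -0.6, 2.8]
width: 0.0087
grip_force: 30.0
```

Call:
carry_out(motion=[[[0, -0.003, 0], [0, 0, 0], -1], [[0, -0.003, 0], [0, 0, 0], -1], [[0, -0.003, 0], [0, 0, 0], -1], [[0, -0.003, 0], [0, 0, 0], -1], [[0, -0.003, 0], [0, 0, 0], -1]])

```text
clock: 9.8
tcp_pos: [0.4871, -0.0263, 0.1168]
orientation: [0.999, -0.047, -0.0, 0.0]
contact_force: [-2.6, -1.6, 3.2]
width: 0.0087
grip_force: 30.0
```

Call:
carry_out(motion=[[[0, -0.003, -0.0001], [0, 0, 0], -1], [[0, -0.003, 0], [0, 0, 0], -1], [[0, -0.003, 0], [0, 0, 0], -1], [[0, -0.003, 0], [0, 0, 0], -1], [[0, -0.003, 0], [0, 0, 0], -1]])

```text
clock: 10.3
tcp_pos: [0.4884, -0.0112, 0.1168]
orientation: [0.999, -0.047, -0.0, -0.0]
contact_force: [-4.0, -1.1, 2.6]
width: 0.0089
grip_force: 30.0
```

Call:
carry_out(motion=[[[-0.0004, -0.003, -0.0001], [0, 0, 0], -1], [[-0.0003, -0.003, 0], [0, 0, 0], -1], [[-0.0003, -0.003, 0], [0, 0, 0], -1], [[0, -0.003, 0], [0, 0, 0], -1], [[0, -0.003, 0], [0, 0, 0], -1]])

```text
clock: 10.8
tcp_pos: [0.4894, 0.0037, 0.1169]
orientation: [0.999, -0.047, 0.0, 0.0]
contact_force: [-2.0, -0.8, -0.7]
width: 0.0092
grip_force: 30.0
```

```bash
python3 look.py sc4 220 160
```

```text
heading 84.59804697873727 dock x,y mm -9.388686315403433 -0.7165345113763054
10.85 [-1.11208219  0.20122759 -0.85628363] [0.04862719 0.20062877 0.06096683]
dock [[573.0, 469.0], [476.0, 500.0], [409.0, 517.0], [339.0, 542.0], [305.0, 549.0]]
castL,R,rL,rR,FL,RL,FRrim [[314.0, 484.0], [449.0, 446.0], [462.0, 576.0], [601.0, 533.0], [253.0, 348.0], [456.0, 465.0], [456.0, 297.0]]
```

View pics/zsc4.png

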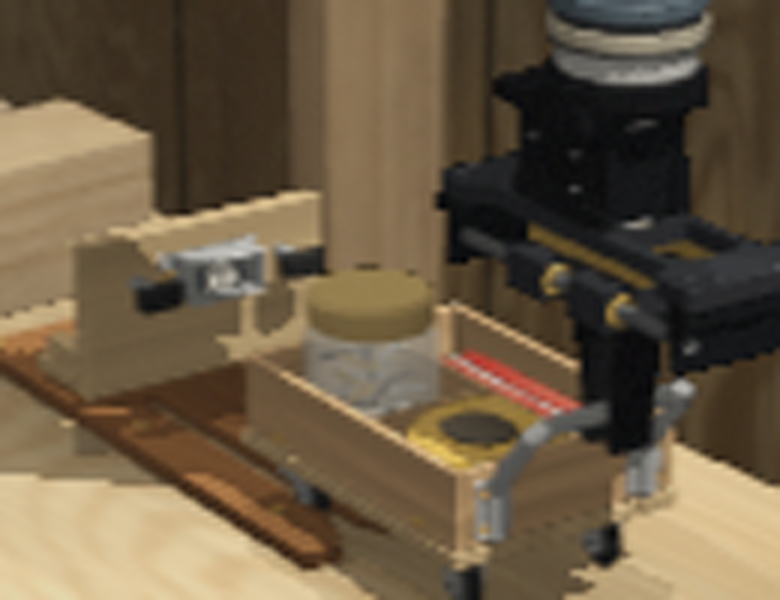

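The left castor is in its slot at (312,490), the rear wheels are still outside at (463,580) and (603,542), and the load is in place. Forces are low, so I'll go on.

Call:
carry_out(motion=[[[-0.0002, -0.003, 0], [0, 0, 0], -1], [[0, -0.003, 0], [0, 0, 0], -1], [[0, -0.003, 0], [0, 0, 0], -1], [[0, -0.003, 0], [0, 0, 0], -1], [[0, -0.003, 0], [0, 0, 0], -1]])

```text
clock: 11.35
tcp_pos: [0.4906, 0.0187, 0.117]
orientation: [0.999, -0.047, 0.0, 0.0]
contact_force: [-0.9, -0.4, -1.1]
width: 0.0092
grip_force: 30.0
```

Call:
carry_out(motion=[[[0, -0.003, 0], [0, 0, 0], -1], [[0, -0.003, 0], [0, 0, 0], -1], [[0, -0.003, 0], [0, 0, 0], -1], [[0, -0.003, 0], [0, 0, 0], -1], [[0, -0.003, 0], [0, 0, 0], -1]])

```text
clock: 11.85
tcp_pos: [0.4918, 0.0336, 0.117]
orientation: [0.999, -0.047, 0.0, -0.0]
contact_force: [0.2, 0.1, -1.2]
width: 0.0089
grip_force: 30.0
```

Call:
carry_out(motion=[[[0, -0.003, 0], [0, 0, 0], -1], [[0, -0.003, 0], [0, 0, 0], -1], [[0, -0.003, 0], [0, 0, 0], -1], [[0, -0.003, 0], [0, 0, 0], -1], [[0, -0.003, 0], [0, 0, 0], -1]])

```text
clock: 12.35
tcp_pos: [0.493, 0.0486, 0.1169]
orientation: [0.999, -0.047, -0.0, -0.0]
contact_force: [0.3, -0.2, -1.5]
width: 0.0088
grip_force: 30.0
```

Call:
carry_out(motion=[[[0, -0.003, 0], [0, 0, 0], -1], [[0, -0.003, 0], [0, 0, 0], -1], [[0, -0.003, 0], [0, 0, 0], -1], [[0, -0.003, 0], [0, 0, 0], -1], [[0, -0.003, 0], [0, 0, 0], -1]])

```text
clock: 12.85
tcp_pos: [0.4944, 0.0635, 0.1169]
orientation: [0.999, -0.047, -0.0, -0.0]
contact_force: [-0.8, -1.1, -0.7]
width: 0.0087
grip_force: 30.0
```

Call:
carry_out(motion=[[[0, -0.003, 0], [0, 0, 0], -1], [[0, -0.003, 0], [0, 0, 0], -1], [[0, -0.003, 0], [0, 0, 0], -1], [[0, -0.003, 0], [0, 0, 0], -1], [[0, -0.003, 0], [0, 0, 0], -1]])

```text
clock: 13.35
tcp_pos: [0.4957, 0.0785, 0.1169]
orientation: [0.999, -0.047, -0.0, 0.0]
contact_force: [-0.7, -1.0, 0.1]
width: 0.0091
grip_force: 30.0
```

Call:
carry_out(motion=[[[0, -0.002, 0], [0, 0, 0], -1], [[0, -0.002, 0], [0, 0, 0], -1], [[0, -0.002, 0], [0, 0, 0], -1], [[0, -0.002, 0], [0, 0, 0], -1], [[0, -0.002, 0], [0, 0, 0], -1]])

```text
clock: 13.85
tcp_pos: [0.4966, 0.0883, 0.1169]
orientation: [0.999, -0.047, -0.0, 0.0]
contact_force: [-1.3, -0.9, -0.1]
width: 0.0091
grip_force: 30.0
```

Call:
carry_out(motion=[[[0, -0.001, 0], [0, 0, 0], -1], [[0, -0.001, 0], [0, 0, 0], -1], [[0, -0.001, 0], [0, 0, 0], -1], [[0, -0.001, 0], [0, 0, 0], -1], [[0, -0.001, 0], [0, 0, 0], -1]])

```text
clock: 14.35
tcp_pos: [0.4972, 0.0932, 0.1169]
orientation: [0.999, -0.047, -0.0, 0.0]
contact_force: [-1.9, -0.8, -1.2]
width: 0.009
grip_force: 30.0
```

Call:
carry_out(motion=[[[0, -0.001, 0], [0, 0, 0], -1], [[0, -0.001, 0], [0, 0, 0], -1], [[0, -0.001, 0], [0, 0, 0], -1], [[0, -0.001, 0], [0, 0, 0], -1], [[0, -0.001, 0], [0, 0, 0], -1]])

```text
clock: 14.85
tcp_pos: [0.4978, 0.0982, 0.1169]
orientation: [0.999, -0.047, 0.0, -0.0]
contact_force: [-2.4, -0.7, -0.2]
width: 0.0089
grip_force: 30.0
```

Call:
carry_out(motion=[[[-0.0003, -0.001, 0], [0, 0, 0], -1], [[-0.0002, -0.001, 0], [0, 0, 0], -1], [[0, -0.001, 0], [0, 0, 0], -1], [[0, -0.001, 0], [0, 0, 0], -1], [[0, -0.001, 0], [0, 0, 0], -1]])

```text
clock: 15.35
tcp_pos: [0.4981, 0.1032, 0.117]
orientation: [0.999, -0.047, 0.0, -0.0]
contact_force: [-0.2, -0.2, -1.0]
width: 0.0093
grip_force: 30.0
```

Call:
carry_out(motion=[[[0, -0.001, 0], [0, 0, 0], -1], [[0, -0.001, 0], [0, 0, 0], -1], [[0, -0.001, 0], [0, 0, 0], -1]])

```text
clock: 15.65
tcp_pos: [0.4983, 0.1061, 0.117]
orientation: [0.999, -0.047, 0.0, 0.0]
contact_force: [0.1, -2.7, -0.5]
width: 0.0088
grip_force: 30.0
```

```bash
python3 -c "
from h import *
s=ctrl.get_state();print(s['tcp_pos'],s['contact_force'],s['ft_torque'])"
```

```text
[0.49831051 0.10611529 0.11699964] [ 0.07266665 -2.66326068 -0.54489747] [-0.4555919   0.07526126  0.00785899]
```

Resistance has begun, so I'll continue in small steps.

Call:
carry_out(motion=[[[0, -0.001, 0], [0, 0, 0], -1], [[0, -0.0005, 0], [0, 0, 0], -1]])

```text
clock: 15.85
tcp_pos: [0.4981, 0.1072, 0.117]
orientation: [0.999, -0.047, -0.0, 0.0]
contact_force: [-1.2, -3.6, -0.6]
width: 0.0092
grip_force: 30.0
```

Call:
carry_out(motion=[[[0, -0.0005, 0], [0, 0, 0], -1], [[0, -0.0005, 0], [0, 0, 0], -1]])

```text
clock: 16.05
tcp_pos: [0.498, 0.1084, 0.117]
orientation: [0.999, -0.047, -0.0, 0.0]
contact_force: [-0.9, -5.8, -1.4]
width: 0.0088
grip_force: 30.0
```

Call:
carry_out(motion=[[[0, -0.0005, 0], [0, 0, 0], -1], [[0, -0.0005, 0], [0, 0, 0], -1]])

```text
clock: 16.25
tcp_pos: [0.4982, 0.1092, 0.117]
orientation: [0.999, -0.047, -0.0, 0.0]
contact_force: [-1.7, -5.4, 0.0]
width: 0.009
grip_force: 30.0
```

Call:
carry_out(motion=[[[0, -0.0005, 0], [0, 0, 0], -1], [[0, 0, 0], [0, 0, 0], -1]])

```text
clock: 16.45
tcp_pos: [0.4983, 0.1096, 0.1169]
orientation: [0.999, -0.047, -0.0, 0.0]
contact_force: [-1.3, -5.5, 0.2]
width: 0.0091
grip_force: 30.0
```

Call:
carry_out(motion=[[[0, -0.0005, 0], [0, 0, 0], -1], [[0, -0.0005, 0], [0, 0, 0], -1]])

```text
clock: 16.65
tcp_pos: [0.4984, 0.1105, 0.117]
orientation: [0.999, -0.047, -0.0, 0.001]
contact_force: [-1.7, -5.8, -1.5]
width: 0.009
grip_force: 30.0
```

Call:
carry_out(motion=[[[0, -0.0005, 0], [0, 0, 0], -1], [[0, 0, 0], [0, 0, 0], -1]])

```text
clock: 16.85
tcp_pos: [0.4984, 0.1112, 0.117]
orientation: [0.999, -0.047, -0.0, 0.0]
contact_force: [-1.2, -5.9, -0.8]
width: 0.0089
grip_force: 30.0
```

Call:
carry_out(motion=[[[0, -0.0005, 0], [0, 0, 0], -1], [[0, 0, 0], [0, 0, 0], -1]])

```text
clock: 17.05
tcp_pos: [0.4985, 0.1119, 0.117]
orientation: [0.999, -0.047, -0.0, 0.0]
contact_force: [-1.7, -4.1, 0.5]
width: 0.0087
grip_force: 30.0
```

Call:
carry_out(motion=[[[0, -0.0005, 0], [0, 0, 0], -1], [[0, 0, 0], [0, 0, 0], -1]])

```text
clock: 17.25
tcp_pos: [0.4986, 0.1129, 0.117]
orientation: [0.999, -0.047, -0.0, -0.0]
contact_force: [-0.8, -2.9, -0.8]
width: 0.0093
grip_force: 30.0
```

Call:
carry_out(motion=[[[0, -0.0005, 0], [0, 0, 0], -1], [[0, 0, 0], [0, 0, 0], -1]])

```text
clock: 17.45
tcp_pos: [0.4987, 0.1136, 0.1169]
orientation: [0.999, -0.047, 0.0, -0.0]
contact_force: [-0.9, -1.4, -1.0]
width: 0.009
grip_force: 30.0
```

Past the peak: the catch is snapping over.

Call:
carry_out(motion=[[[0, -0.0005, 0], [0, 0, 0], -1], [[0, 0, 0], [0, 0, 0], -1]])

```text
clock: 17.65
tcp_pos: [0.4987, 0.1141, 0.1169]
orientation: [0.999, -0.047, -0.0, -0.0]
contact_force: [-0.7, -0.3, -0.2]
width: 0.0092
grip_force: 30.0
```

Call:
carry_out(motion=[[[0, -0.0005, 0], [0, 0, 0], -1], [[0, 0, 0], [0, 0, 0], -1]])

```text
clock: 17.85
tcp_pos: [0.4987, 0.1145, 0.1169]
orientation: [0.999, -0.047, -0.0, -0.0]
contact_force: [-0.5, 0.3, -0.5]
width: 0.0094
grip_force: 30.0
```

Call:
carry_out(motion=[[[0, -0.0005, 0], [0, 0, 0], -1], [[0, 0, 0], [0, 0, 0], -1]])

```text
clock: 18.05
tcp_pos: [0.4988, 0.1149, 0.117]
orientation: [0.999, -0.047, 0.0, -0.0]
contact_force: [-1.2, 1.2, -1.4]
width: 0.009
grip_force: 30.0
```

Call:
carry_out(motion=[[[0, -0.0005, 0], [0, 0, 0], -1], [[0, 0, 0], [0, 0, 0], -1]])

```text
clock: 18.25
tcp_pos: [0.4989, 0.1153, 0.1169]
orientation: [0.999, -0.047, 0.0, -0.0]
contact_force: [-2.0, 0.8, -0.3]
width: 0.0091
grip_force: 30.0
```

Call:
carry_out(motion=[[[0, -0.0005, 0], [0, 0, 0], -1], [[0, 0, 0], [0, 0, 0], -1]])

```text
clock: 18.45
tcp_pos: [0.4993, 0.1155, 0.117]
orientation: [0.999, -0.047, 0.0, 0.0]
contact_force: [-0.4, -0.5, -2.5]
width: 0.0091
grip_force: 30.0
```

Call:
carry_out(motion=[[[0, -0.0005, 0], [0, 0, 0], -1], [[0, 0, 0], [0, 0, 0], -1]])

```text
clock: 18.65
tcp_pos: [0.4995, 0.1158, 0.117]
orientation: [0.999, -0.047, 0.001, 0.0]
contact_force: [1.6, -1.0, -2.0]
width: 0.0089
grip_force: 30.0
```

Call:
carry_out(motion=[[[0, -0.0003, 0], [0, 0, 0], -1], [[0, 0, 0], [0, 0, 0], -1]])

```text
clock: 18.85
tcp_pos: [0.4996, 0.116, 0.117]
orientation: [0.999, -0.047, 0.001, 0.0]
contact_force: [1.0, -4.4, -2.7]
width: 0.0089
grip_force: 30.0
```

It is home: the catch pulls and the bumper resists at 4.4 N. I'll ease off the push, open and lift away.

Call:
carry_out(motion=[[[0, 0.0004, 0], [0, 0, 0], -1], [[0, 0, 0], [0, 0, 0], -0.6], [[0, 0, 0], [0, 0, 0], -0.2], [[0, 0, 0], [0, 0, 0], 0], [[0, 0, 0], [0, 0, 0], 0]])

```text
clock: 19.35
tcp_pos: [0.4988, 0.1162, 0.1171]
orientation: [0.999, -0.047, -0.0, -0.0]
contact_force: [-0.1, 0.2, -0.7]
width: 0.0331
grip_force: 0.0
```

Call:
carry_out(motion=[[[0, 0, 0], [0, 0, 0], 0], [[0, 0, 0], [0, 0, 0], 0]])

```text
clock: 19.55
tcp_pos: [0.4989, 0.1161, 0.117]
orientation: [0.999, -0.047, -0.0, -0.0]
contact_force: [0.2, -0.4, 0.5]
width: 0.042
grip_force: 0.0
```

Call:
carry_out(motion=[[[0, 0, -0.01], [0, 0, 0], 0], [[0, 0, -0.02], [0, 0, 0], 0], [[0, 0, -0.03], [0, 0, 0], 0], [[0, 0, -0.03], [0, 0, 0], 0], [[0, 0, -0.03], [0, 0, 0], 0]])

```text
clock: 20.05
tcp_pos: [0.4987, 0.116, 0.2388]
orientation: [0.999, -0.047, 0.0, -0.0]
contact_force: [0.4, -0.6, -0.0]
width: 0.0433
grip_force: 0.0
```

Call:
carry_out(motion=[[[0, 0.03, 0], [0, 0, 0], 0], [[0, 0.03, 0], [0, 0, 0], 0], [[0, 0.03, 0], [0, 0, 0], 0], [[0, 0.03, 0], [0, 0, 0], 0], [[0, 0, 0], [0, 0, 0], 0]])

```text
clock: 20.55
tcp_pos: [0.4878, -0.0063, 0.2378]
orientation: [0.999, -0.049, 0.001, 0.001]
contact_force: [0.2, 0.7, 0.5]
width: 0.0434
grip_force: 0.0
```

```bash
python3 - <<'E'
from h import *
c=cam('scene','end'); cv2.imwrite('pics/zend.png',cv2.resize(c['color'][170:270,210:340],(780,600),interpolation=cv2.INTER_CUBIC)[:,:,::-1])
E
```

```text
(no output)
```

View pics/zend.png

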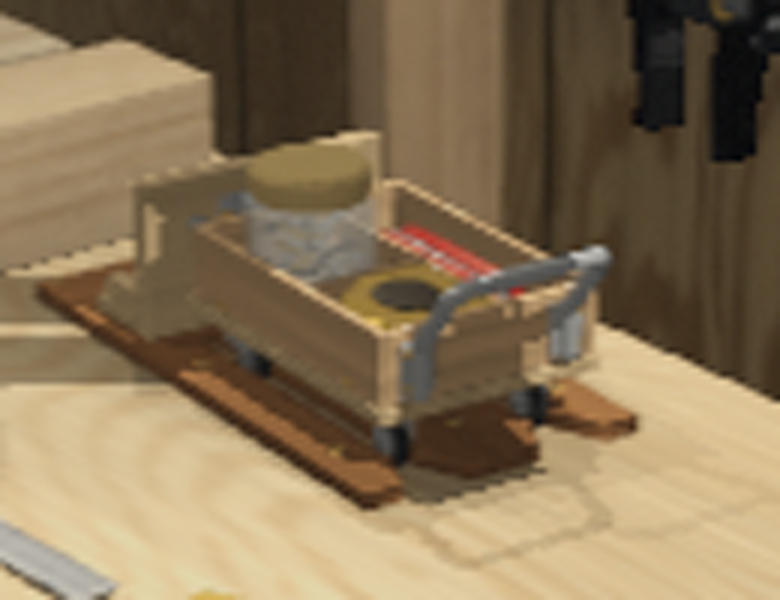

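The picture shows the caddy in the dock against the end stop. Its rear wheels are in the slot mouths at (392,443) and (530,403), the load is in place, and the gripper is clear.

```bash
python3 -c "
from cell import ctrl
print(ctrl.finish_job())"
```

```text
the job is handed in; nothing more can be done
None
```

The caddy is docked and the job is handed in at about 20.6 s of the 72 s allowed. By feel, the catch snapped over the strike and the caddy sits against the bumper (resistance about 6 N, then a pull, then 4.4 N). Its load is in place and the gripper is clear; the left castor was seen trailing before the dock, but the right castor was hidden and never checked.

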